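# Load a sandwich coupon under the spring clip of a vibration test fixture

## Robot

A 6-joint arm with a two-finger parallel gripper is mounted at the origin on the work surface. World frame = base frame: x ahead of the robot, y to its left, z up, the work surface at z = 0. Lengths are in mm, angles in degrees, forces in N, time in s.
With the tool pointing down it reaches from about 375 to 825 mm from the base axis. Payload 5.5 kg.
Tool frame: the origin (TCP) lies midway between the tips of the shut fingers; the grasp point (between the pads) lies 19 mm behind it; z points along the fingers, y is the line along which they close (so a half turn about z gives the same grasp; the last joint's range is limited). The gripper opens to 85 mm and grips with 20 to 120 N. Pads are 22 mm wide; open, the fingers measure 114 mm over their backs; the gripper's body (76 mm by 85 mm) begins 54 mm behind the grasp point. The pads swing forward as they close: fully open they stand 13 mm farther back than shut.
Start: joints at [0, 17.962, -2.699, 69.339, 0, 90], TCP at [599.996, -0, 231.299] pointing down, gripper open.
Joint ranges: [-152.73, 152.73], [-39.44, 99.34], [-58.76, 71.6], [-118.89, 123.64], [-81.53, 83.1], [-180, 180]. Speed limits (degrees/s): [136.94, 136.94, 172.46, 180, 180, 180].

## Interface

Orientations are given as a 3x3 rotation matrix whose columns are the frame's x, y, z axes.
In Python, from station import manip gives the robot as it stands. The module is installed in compiled form; this text tells all that it offers.
- The arm moves only by the shell command python3 -m creep 'ROWS' [FORCE]. ROWS is text: rows parted by semicolons, each of 7 numbers parted by spaces: the shift along the world's x, y, z in units of 0.15 m (1.0 is 0.15 m), then the turn, a rotation vector about the world's x, y, z in units of pi/2 rad (1.0 is pi/2 rad), then the opening, from 0 (shut) to 1 (fully open). A call has 1 to 8 rows; each row is the pose to reach, as a shift and turn from the pose commanded when the call began; what a row does not reach only later rows make up. A row lasts 1/8 s, in which the tool goes at most 62.5 mm and 10.7 degrees, less where a joint would pass 70% of its speed; a pose out of reach is approached as far as the arm can. A call with a number of a shift or a turn outside -1 to 1 is refused whole. A call with a gripper value outside its range is refused whole. The fingers move at their own pace and stop on an object; FORCE is the grip in N (left out, the last holds). Time passes only in rows, so rows that repeat a pose let the fingers close. It gives the time, the measured TCP pose, the force, the opening and the grip force at its end, in the units of the state.
- manip.get_state(): the state, without advancing time (a new reading comes with each control period).
- manip.get_image(name): name is "scene" or "side" or "wrist"; returns (picture, depth): 400x640x3 uint8, red, green, blue; 400x640 float32, mm along the optical axis (not along the pixel's ray), 0 where there is no reading.
- manip.camera_model(name): a dict with "intrinsics" (3x3 intrinsics, pixels), "origin" and "attitude" of the camera in the world; the wrist camera has in their place "hand_eye" (4x4, takes a point from camera to tool coordinates, whose origin is the TCP and whose axes are the flange's). Camera axes: x right, y down, z forward; pixel columns grow to the right and rows downward; lengths in mm; the calibration is good to about 2 mm. A picture is of the moment at which its call begins: read the wrist's pose just before it. camera_model takes no time and is no camera call.
- manip.hand_in(): hands the job in; it is judged then, once.
The state is a dict: "t": time; "q": joint angles; "joint_velocities": joint speeds; "tau": joint torques, N m; "tcp_pos": TCP position; "orientation": TCP orientation; "ft_force": force on the tool from outside, world axes, zero at the start; "moment": the same for the moment, N m; "grip_width": finger opening in mm; "grip_force": force on a finger pad.
Only numpy, scipy, OpenCV 4.12 (cv2) and the standard library are available. Lean on these libraries where they do the work, as an engineer would, in place of code of your own. Each camera call takes 0.05 s, during which the arm holds its last target. There are 200 camera calls.

## Task

Load the honeycomb test coupon into its fixture with the fingertips, without lifting it: press the clip's long steel plate down with one fingertip so that its nose rises, and while holding it down use the other fingertip to push the coupon along its channel, beneath the nose, until it is fully home against the end stop. Only then let the clip go, so that its nose clamps the coupon, and leave the small things lying around where they are.

Things in the scene. Friction and masses are not known exactly. Their poses are not given: they have to be found in the camera images.
- fixture: Grey base plate 260 x 150 x 12 mm, fixed to the table. Origin: centre of its underside, at table height. x is the pushing direction, from the channel's open end to the end stop; y is left of that, z up. Its top (the bed) is at z = 12 mm. A channel runs along x, centred on y = -40 mm, 54 mm wide between rails 6 mm thick and 8 mm high above the bed, from x = -130 to +105 mm.
- stop (a point): Middle of the end stop's face, where it meets the bed (fixture frame x = 105, y = -40, z = 12 mm). The stop is an aluminium block 16 mm high. The coupon is home when its front edge touches this face, its origin then at x = 65, y = -40 mm in the fixture frame.
- coupon: Aluminium-skinned honeycomb coupon, 80 (x) x 50 (y) x 12 mm thick, about 50 g, with a flat round brass and white sensor disc on top, 18 mm behind its centre. Origin: centre of its underside; its rear edge is 40 mm behind, at -x. It starts on the bed in the channel, its x axis along the fixture's, short of the clip's nose, 80 to 120 mm from home.
- clip (a joint): Angle of the rocker spring clip, rad: 0 shut (nose 2 mm above the bed, blocking the coupon), grows as the plate is pressed, 0.38 at its hard stop (nose 18 mm above the bed). A spring always shuts it: 0.12 Nm about the hinge when shut, 0.25 Nm at the stop, so about 8 N pressed 30 mm from the hinge. With the nose resting on the coupon it reads about 0.22.
- nose (a point): Lowest point of the clip's nose, mid length: a steel bar 15 mm long in x (fixture x = 54 to 69 mm) above the middle of the channel. Its arm comes from the hinge line, which runs along x at fixture y = +5, z = 20 mm, in lugs 15 mm high above the bed and 12 mm wide. The arm never stands more than 45 mm above the bed.
- clip_pad (a point): Point on top of the clip's plate, 30 mm from the hinge line, at mid length. The 3 mm steel plate spans x = -130 to +35, y = +11 to +60 mm in the fixture frame; shut, it slopes up away from the hinge by 0.38 rad. Held fully down it is level, its top at fixture z = 16 mm, below the coupon's top (24 mm): one fingertip can slide along it while another, level with it, pushes the coupon's rear edge.
- connector_a: Small white plug housing 28 x 16 x 11 mm, bystander; origin under its centre.
- connector_b: Another such white plug housing, bystander; origin under its centre.
- adapter: Brass coaxial adapter, 16 mm diameter, 30 mm high, upright, bystander; origin under its centre.
- tape: Roll of clear tape, 84 mm across, 18 mm high, lying flat, bystander; origin under its centre.
- screwdriver: Screwdriver 160 mm long lying flat, bystander; origin under its middle.
- glue: Small bottle of glue, 34 mm diameter, 80 mm high, upright, bystander; origin under its centre.
- offcut: Aluminium offcut 45 x 30 x 12 mm, bystander; origin under its centre.
Things that resemble listed ones, but are neither listed nor needed, are in the scene too. Leave any turquoise look-alike of the coupon alone.

How it is judged (in metres and radians):
On the way, in this order (a step that is already met when the one before it is completed fails the run):
1. the clip is held down (angle above 0.30) before the coupon is under the nose (value of joint clip above 0.3 rad and x of coupon in the frame of fixture below 0.012 m), for 0.1 s.
2. the coupon is home, within 4 mm of the stop, with the clip still held down (angle above 0.27) (value of joint clip above 0.27 rad and x of coupon in the frame of fixture above 0.061 m), for 0.1 s.
At the end, for the whole second after the job is handed in: The coupon lies flat on the bed in the channel, its front edge within 4 mm of the end stop, and the released clip's nose rests on it (clip angle 0.18 to 0.265 rad); the coupon is at rest (x of coupon in the frame of fixture between 0.061 and 0.068 m and y of coupon in the frame of fixture between -0.044 and -0.036 m and z of coupon in the frame of fixture below 0.0145 m and angle between the x axis of coupon and the x axis of fixture, either way round below 0.1 rad and angle between coupon's own z axis and vertical below 0.05 rad and value of joint clip between 0.18 and 0.265 rad and linear speed of coupon below 0.01 m/s); the robot touches nothing.
It fails at once if the coupon is lifted more than 8 mm off the bed or tipped (z of coupon in the frame of fixture above 0.02 m or angle between coupon's own z axis and vertical above 0.25 rad).
It fails at once if a bystander is moved more than 20 mm (distance of any of connector_a, connector_b, adapter, tape, screwdriver, glue, offcut from where it was at the start of the episode above 0.02 m).
It also fails if it takes over 48 s, if anything falls off the work surface, if the arm or the gripper's body presses on something with over 40 N, if the wrist force passes 120 N, or if a joint passes its speed limit or range.

## Working session

There is one attempt and no reset: what is moved stays moved. The work goes in short steps, Python scripts to look and compute and a shell command to move; the robot and the scene stay as the last step left them, time stands still between calls to the robot, and variables do not carry over. Pictures are saved under pics/ and viewed, at most 13 in all, crops included, and the job is handed in when it is done.

```bash
mkdir -p pics
python3 - <<'E'
from station import manip
import cv2,numpy as np
for n in("scene","side"):
    p,d=manip.get_image(n); cv2.imwrite(f"pics/{n}0.png",p[:,:,::-1]); np.savez(f"{n}0.npz",p=p,d=d)
    m=manip.camera_model(n); print(n,m)
print(manip.camera_model("wrist"))
print(manip.get_state())
E
```

```text
scene {'intrinsics': array([[485.87454516,   0.        , 320.64508542],
       [  0.        , 485.87454516, 207.25839076],
       [  0.        ,   0.        ,   1.        ]]), 'origin': array([1004.97193085,  336.12620279,  748.42756217]), 'attitude': array([[-0.52181096,  0.68617496, -0.50683059],
       [ 0.8529893 ,  0.4119817 , -0.32043771],
       [-0.01107141, -0.59952898, -0.80027647]])}
side {'intrinsics': array([[514.59248106,   0.        , 325.44871823],
       [  0.        , 514.59248106, 208.20426011],
       [  0.        ,   0.        ,   1.        ]]), 'origin': array([  72.08370424, -442.39359921,  710.15883145]), 'attitude': array([[ 0.68308207, -0.49301636,  0.53882628],
       [-0.73024441, -0.47308952,  0.49287869],
       [ 0.01191581, -0.73015148, -0.68318141]])}
{'intrinsics': array([[275.41029678,   0.        , 328.3440262 ],
       [  0.        , 275.41029678, 201.54138413],
       [  0.        ,   0.        ,   1.        ]]), 'hand_eye': array([[-1.95528576e-03, -9.45438560e-01, -3.25794576e-01,
         8.34914794e+01],
       [ 9.99997636e-01, -2.15847245e-
[... 329 characters left out ...]
-03,  8.99999830e+01]), 'joint_velocities': array([-0.03869876, -0.09162651, -0.05344745,  0.05625616,  0.04698664,
       -0.02041638]), 'tau': array([ 9.99693766e-04, -5.40766132e+01,  3.40542591e+01,  1.10156229e-02,
        1.53784813e-04, -8.18082242e-06]), 'tcp_pos': array([ 5.99498234e+02, -2.08567226e-02,  2.30550002e+02]), 'orientation': array([[ 2.02795520e-05,  9.99998901e-01, -1.48271156e-03],
       [ 9.99999999e-01, -2.03176101e-05, -2.56528386e-05],
       [-2.56829356e-05, -1.48271104e-03, -9.99998900e-01]]), 'ft_force': array([-1.32381321, -0.42853571,  0.07814869]), 'moment': array([-0.02516898, -0.02032228,  0.01967129]), 'grip_force': 0.0, 'grip_width': 85.25968192515278}
```

View pics/scene0.png

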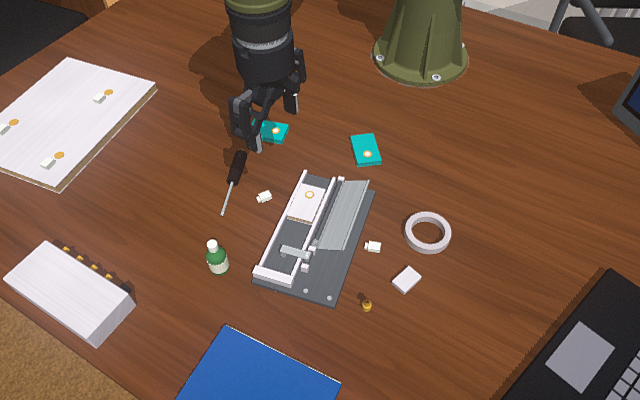

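View pics/side0.png

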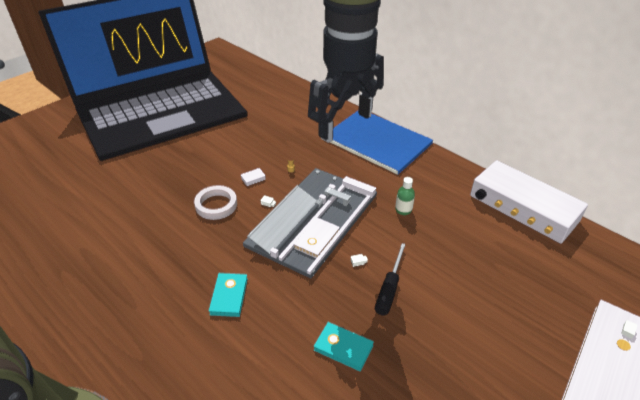

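The scene view shows the fixture with the stop near (275,272), the clip nose near (295,252), the plate near (345,215) and the coupon near (306,203). Candidates for the coupon are the white one in the channel at scene (306,203), turquoise look-alikes at (367,148) and (273,131), and the offcut at (406,279). I choose the white one in the channel and check it close up.

Run:
```python
import cv2,numpy as np
a=np.load("scene0.npz")['p'][160:315,235:395,::-1]; b=np.load("side0.npz")['p'][160:285,235:390,::-1]
cv2.imwrite("pics/c1.png",cv2.resize(a,None,fx=3.8,fy=3.8,interpolation=cv2.INTER_CUBIC))
cv2.imwrite("pics/c2.png",cv2.resize(b,None,fx=4.5,fy=4.5,interpolation=cv2.INTER_CUBIC))
```

```text
(no output)
```

View pics/c1.png

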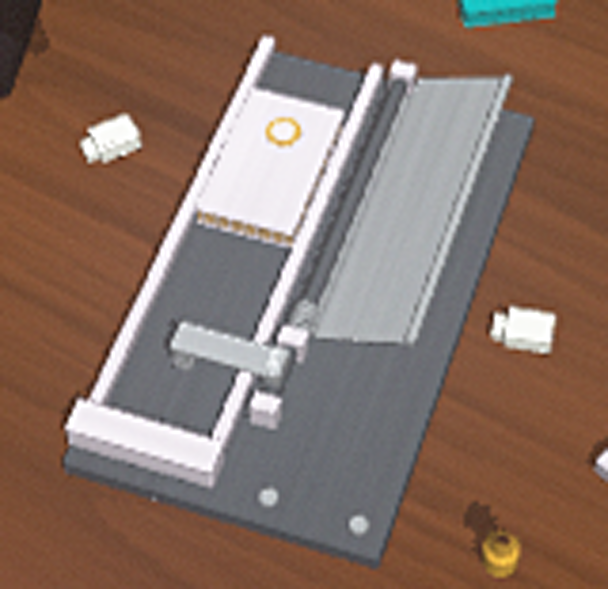

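View pics/c2.png

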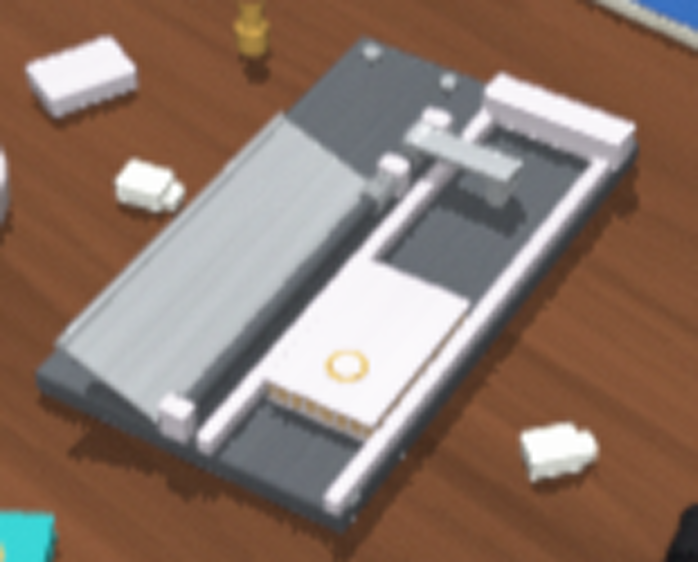

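The crops show a white coupon with honeycomb edges and a brass ring towards the open end, in the channel: the right one. I read the base plate corners, the coupon's corners and the adapter and connector from the crops and cast rays.

```bash
cat > h.py <<'E'
import numpy as np
from station import manip
def ray(n,u,v,z):
    m=manip.camera_model(n);K=m['intrinsics']
    d=m['attitude']@np.linalg.solve(K,[u,v,1.]);o=m['origin']
    return o+d*(z-o[2])/d[2]
def c1(u,v,z): return ray("scene",235-.5+(u+.5)/3.8,160-.5+(v+.5)/3.8,z)
def c2(u,v,z): return ray("side",235-.5+(u+.5)/4.5,160-.5+(v+.5)/4.5,z)
E
python3 - <<'E'
from h import *
np.set_printoptions(precision=1,suppress=True)
# fixture xy, world pts
obs=[("s",(130,75),c1(379,551,12)),("s",(-130,75),c1(532,118,12)),("s",(130,-75),c1(66,453,12)),
("d",(-130,75),c2(40,374,12)),("d",(130,75),c2(366,38,12)),("d",(-130,-75),c2(346,514,12)),("d",(130,-75),c2(636,148,12))]
def fit(o):
    F=np.array([a[1] for a in o],float);W=np.array([a[2][:2] for a in o])
    f=F-F.mean(0);w=W-W.mean(0)
    th=np.arctan2((f[:,0]*w[:,1]-f[:,1]*w[:,0]).sum(),(f*w).sum())
    R=np.array([[np.cos(th),-np.sin(th)],[np.sin(th),np.cos(th)]]);t=W.mean(0)-R@F.mean(0)
    return R,t,np.degrees(th),W-(F@R.T+t)
for o in ([x for x in obs if x[0]=="s"],[x for x in obs if x[0]=="d"],obs):
    R,t,th,r=fit(o);print(t,th);print(r.tolist() and np.round(r,1).tolist())
fx=lambda p:R.T@(p[:2]-t)
print("coupon rear/front",fx(c1(258,88,24)),fx(c1(343,105,24)),fx(c1(197,213,24)),fx(c1(293,236,24)))
print("coupon side",fx(c2(266,382,24)),fx(c2(370,428,24)),fx(c2(372,262,24)),fx(c2(468,302,24)))
print("disc",fx(c1(283,131,24)),fx(c2(348,366,24)))
print("conn b",fx(c1(525,330,8)),"adapter",fx(c1(500,550,20)),"conn a",fx(c1(112,138,8)))
np.savez("fix.npz",R=R,t=t)
E
```

```text
[588.8  64.9] 12.319773915066607
[[-2.0, -0.8], [4.5, -0.3], [-2.5, 1.1]]
[590.9  63.2] 12.42386149659708
[[1.9, -1.7], [-0.3, -1.3], [3.2, 2.3], [-4.8, 0.7]]
[590.   63.9] 12.466132323310296
[[-3.0, -0.0], [3.5, 1.1], [-3.8, 1.7], [2.7, -2.2], [0.6, -2.1], [4.0, 1.7], [-4.0, -0.1]]
coupon rear/front [-91.5 -60.5] [-94.7 -15.8] [ -8.4 -61.3] [-10.3 -12.6]
coupon side [-92.6 -15.9] [-92.  -64.6] [-11.1 -16.4] [-10.7 -63.1]
disc [-69.3 -38.9] [-67.9 -39.5]
conn b [ -4.6 105.3] adapter [113.7 125.6] conn a [ -49. -125.]
```

```bash
python3 -m creep '-0.2 0.07 0 0 0 0.11 0.8;-0.4 0.14 0 0 0 0.22 0.8;-0.6 0.2 0 0 0 0.33 0.8;-0.768 0.279 0 0 0 0.44 0.8;-0.768 0.279 0 0 0 0.55 0.8;-0.768 0.279 0 0 0 0.66 0.8;-0.768 0.279 0 0 0 0.77 0.8;-0.768 0.279 0 0 0 0.88 0.8'
python3 -m creep '0 0 -0.2 0 0 0.11 0.8;0 0 -0.4 0 0 0.22 0.8;0 0 -0.6 0 0 0.258 0.8;0 0 -0.8 0 0 0.258 0.8;0 0 -0.8 0 0 0.258 0.8;0 0 -0.8 0 0 0.258 0.8'
cat > look.py <<'E'
import sys,cv2
from h import *
s=manip.get_state();k=sys.argv[1]
f=np.load("fix.npz");R,t=f['R'],f['t']
np.set_printoptions(precision=2,suppress=True)
print(s['t'],s['tcp_pos'],"fix",R.T@(s['tcp_pos'][:2]-t),"w",s['grip_width'],s['ft_force'],"q",s['q'])
print("yaw of tool y",np.degrees(np.arctan2(s['orientation'][1,1],s['orientation'][0,1])),s['orientation'][:,2])
P=[]
for n in("scene","side","wrist"):
    p,d=manip.get_image(n);np.savez(f"{n}{k}.npz",p=p,d=d,T=s['tcp_pos'],O=s['orientation'])
    P.append(p[:,:,::-1])
a=cv2.resize(P[0][130:320,230:400],(400,447));b=cv2.resize(P[1][130:290,235:395],(400,400))
b=cv2.copyMakeBorder(b,0,47,0,0,cv2.BORDER_CONSTANT)
cv2.imwrite(f"pics/ab{k}.png",np.hstack([a,b]));cv2.imwrite(f"pics/w{k}.png",P[2])
E
python3 look.py 1
```

```text
t: 1.1
tcp_pos: [484.4, 41.9, 230.9]
orientation: [[-0.983, 0.182, -0.001], [0.182, 0.983, -0.0], [0.001, -0.0, -1.0]]
ft_force: [-0.1, -0.2, -0.8]
grip_width: 68.0
grip_force: 0.0
t: 1.85
tcp_pos: [485.2, 41.9, 112.1]
orientation: [[-0.977, -0.215, 0.001], [-0.215, 0.977, 0.0], [-0.001, -0.0, -1.0]]
ft_force: [0.7, -0.4, 0.7]
grip_width: 68.3
grip_force: 0.0
1.85 [485.23  41.89 112.11] fix [-107.08    1.16] w 68.28844288659462 [ 0.66 -0.42  0.75] q [  4.93  10.76 -28.47  50.74   0.    -7.48]
yaw of tool y 102.41823100021088 [ 0.  0. -1.]
```

View pics/w1.png

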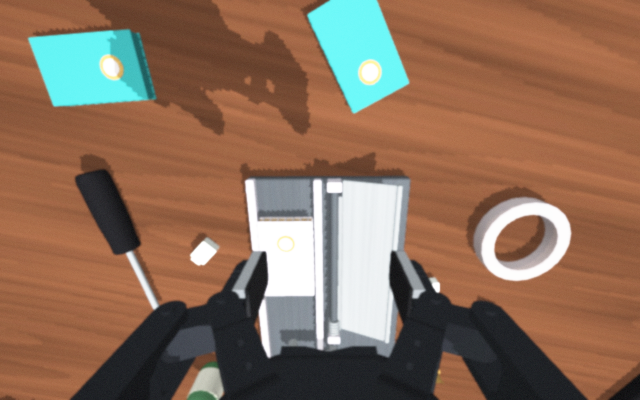

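View pics/ab1.png

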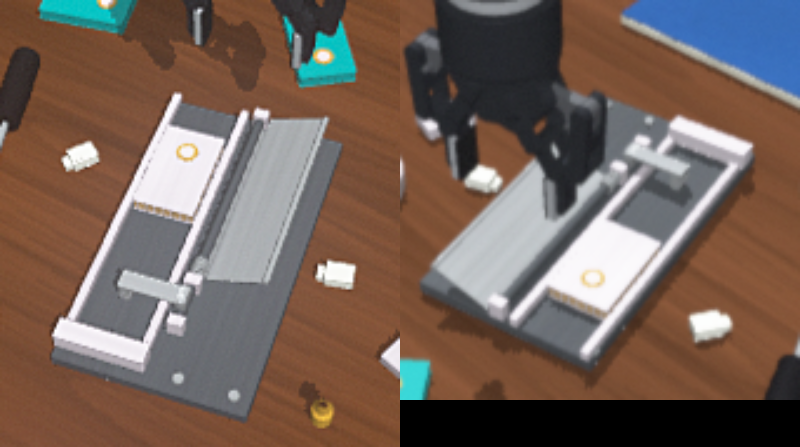

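The wrist view looks squarely onto the fixture: base rear edge at row 178, coupon rear edge at row 219 (258–313), plate at 340–408, fingertips near (262,258) and (395,258). I'll now refine using the wrist.

Run:
```python
from h import *
np.set_printoptions(precision=1,suppress=True)
w=np.load("wrist1.npz");T,O=w['T'],w['O'];m=manip.camera_model("wrist");K=m['intrinsics'];H=m['hand_eye']
f=np.load("fix.npz");R,t=f['R'],f['t']
def wr(u,v,z):
    d=O@H[:3,:3]@np.linalg.solve(K,[u,v,1.]);o=T+O@H[:3,3];return o+d*(z-o[2])/d[2]
fx=lambda p:R.T@(p[:2]-t)
for n,u,v,z in(("base rear -y",246,178,12),("base rear +y",408,178,12),("coupon rear",258,219,24),("coupon rear",313,219,24),("coupon front",267,295,24),("coupon fr",313,296,24),("disc",286,243,24),("rail end",319,180,20),("rail end L",251,181,20),("platefar rear",396,180,34)):
    p=wr(u,v,z);print(n,p,fx(p))
for y in(-41,-34,34,41,48):
  for z in(-8,):
    c=np.linalg.inv(H)@[0,y,z,1];q=K@c[:3];print(y,z,q[:2]/q[2])
g=w['d'];print(g[190:260:10,286],g[250,380],g[262,258])
```

```text
base rear -y [478.4 -36.8  12. ] [-130.7  -74.2]
base rear +y [447.  107.1  12. ] [-130.3   73.1]
coupon rear [510.6 -18.7  24. ] [-95.4 -63.5]
coupon rear [499.9  30.2  24. ] [-95.3 -13.4]
coupon front [591.2   1.1  24. ] [-12.4 -61.5]
coupon fr [582.5  46.7  24. ] [-11.1 -15.2]
disc [529.3  10.2  24. ] [-70.9 -39.3]
rail end [464.   28.2  20. ] [-130.8   -7.6]
rail end L [477.7 -30.2  20. ] [-130.   -67.6]
platefar rear [446.7  90.3  34. ] [-134.2   56.8]
-41 -8 [256.9 265.5]
-34 -8 [269.3 265.4]
34 -8 [389.4 265.3]
41 -8 [401.8 265.2]
48 -8 [414.1 265.2]
[253.9 256.9 260.3 255.6 254.1 255.9 259.7] 250.57695 136.03343
```

```bash
python3 -m creep '-0.045 -0.01 -0.15 0 0 0 0.8;-0.045 -0.01 -0.3 0 0 0 0.8;-0.045 -0.01 -0.45 0 0 0 0.8;-0.045 -0.01 -0.5 0 0 0 0.8;-0.045 -0.01 -0.5 0 0 0 0.8'
python3 -m creep '0 0 -0.03 0 0 0 0.8;0 0 -0.06 0 0 0 0.8;0 0 -0.08 0 0 0 0.8;0 0 -0.08 0 0 0 0.8'
python3 -m creep '0 0 -0.02 0 0 0 0.8;0 0 -0.03 0 0 0 0.8;0 0 -0.03 0 0 0 0.8'
python3 look.py 2
```

```text
t: 2.62
tcp_pos: [478.3, 40.4, 36.6]
orientation: [[-0.977, -0.215, 0.0], [-0.215, 0.977, 0.0], [-0.0, -0.0, -1.0]]
ft_force: [0.5, 0.1, 0.4]
grip_width: 68.5
grip_force: 0.0
t: 3.12
tcp_pos: [477.8, 40.3, 24.1]
orientation: [[-0.977, -0.215, -0.0], [-0.215, 0.977, -0.0], [0.0, 0.0, -1.0]]
ft_force: [0.7, -0.4, 0.1]
grip_width: 68.3
grip_force: 0.0
t: 3.5
tcp_pos: [478.3, 40.6, 20.0]
orientation: [[-0.977, -0.215, 0.0], [-0.215, 0.977, 0.001], [-0.001, 0.0, -1.0]]
ft_force: [-0.3, 1.1, 4.5]
grip_width: 68.5
grip_force: 1.6
3.5 [478.32  40.63  19.98] fix [-114.11    1.42] w 68.45602191836828 [-0.35  1.11  4.53] q [  4.83  16.48 -35.39  38.11   0.03  -7.59]
yaw of tool y 102.42875951126068 [ 0.  0. -1.]
```

View pics/ab2.png

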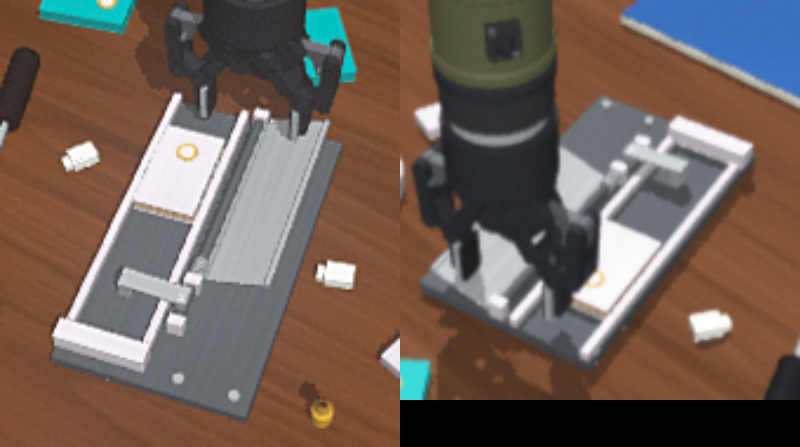

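The left half shows one fingertip in the channel behind the coupon (205,105) and the other on the plate (295,130). Contact has begun at TCP z 20, so I press further.

```bash
python3 -m creep '0 0 -0.02 0 0 0 0.8;0 0 -0.04 0 0 0 0.8;0 0 -0.06 0 0 0 0.8;0 0 -0.06 0 0 0 0.8'
python3 -m creep '0 0 -0.015 0 0 0 0.8;0 0 -0.03 0 0 0 0.8;0 0 -0.03 0 0 0 0.8'
```

```text
t: 4.15
tcp_pos: [478.4, 40.8, 10.7]
orientation: [[-0.977, -0.215, 0.0], [-0.215, 0.977, 0.001], [-0.001, 0.001, -1.0]]
ft_force: [-1.0, 2.2, 6.5]
grip_width: 68.5
grip_force: 2.9
t: 4.53
tcp_pos: [478.6, 40.8, 7.8]
orientation: [[-0.976, -0.216, 0.001], [-0.216, 0.976, 0.001], [-0.001, 0.001, -1.0]]
ft_force: [-6.2, -0.2, 24.5]
grip_width: 68.2
grip_force: 12.1
```

```bash
python3 look.py 3
python3 - <<'E'
import numpy as np
from h import *
f=np.load("fix.npz");R,t=f['R'],f['t']
m=manip.camera_model("scene");K=m['intrinsics']
a=np.load("scene3.npz");b=np.load("scene0.npz")
def pr(x,y,z):
    p=np.r_[R@[x,y]+t,z];c=K@(m['attitude'].T@(p-m['origin']));return c[:2]/c[2]
def un(s,u,v):
    z=s['d'][v,u];c=np.linalg.solve(K,[u,v,1.])*z;p=m['attitude']@c+m['origin'];return np.r_[R.T@(p[:2]-t),p[2]]
for x,y in((0,20),(0,35),(0,50),(-40,50),(-60,40)):
    u,v=np.round(pr(x,y,18)).astype(int);print("plate before",un(b,u,v),"now",un(a,u,v))
E
```

```text
4.525 [478.56  40.81   7.78] fix [-113.83    1.53] w 68.1557828349254 [-6.23 -0.23 24.54] q [  4.82  17.49 -36.04  36.41   0.07  -7.62]
yaw of tool y 102.4462932959057 [ 0.  0. -1.]
plate before [ 2.52258403 21.04976472 21.35321453] now [-2.16562192 19.47271437 13.96549644]
plate before [ 6.06834306 37.23470106 27.69122206] now [-2.21995694 34.71802419 14.64402985]
plate before [ 9.12803215 52.93084558 33.24699108] now [-3.47407167 49.51350649 13.42962451]
plate before [-27.43356063  52.67874272  35.88285445] now [-41.85652389  49.05126235  14.96715086]
plate before [-54.13764418  40.99995847  26.84912874] now [-61.83563488  38.99011809  16.12695569]
```

View pics/ab3.png

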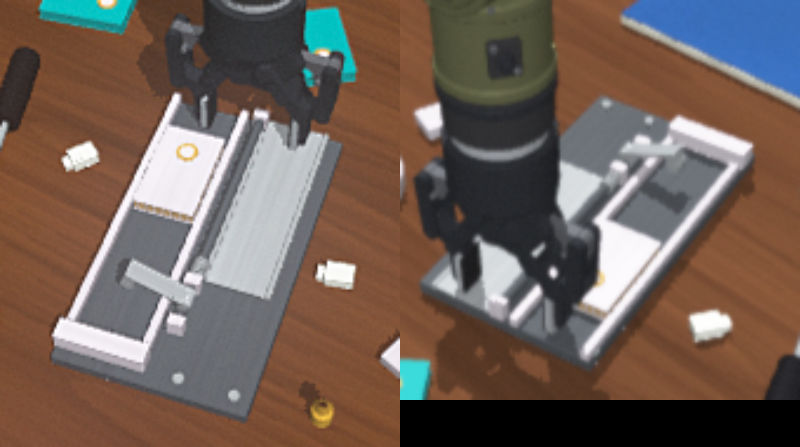

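The plate is level (depth z ≈ 14–16 at every sampled point) and the nose is raised, with the coupon still behind it. I ease the press slightly and start pushing.

```bash
python3 -m creep '0 0 0.006 0 0 0 0.8;0.052 0.0115 0.006 0 0 0 0.8;0.104 0.023 0.006 0 0 0 0.8;0.156 0.0345 0.006 0 0 0 0.8;0.208 0.046 0.006 0 0 0 0.8;0.26 0.057 0.006 0 0 0 0.8;0.26 0.057 0.006 0 0 0 0.8'
python3 -m creep '0.052 0.0115 0 0 0 0 0.8;0.104 0.023 0 0 0 0 0.8;0.156 0.0345 0 0 0 0 0.8;0.208 0.046 0 0 0 0 0.8;0.26 0.057 0 0 0 0 0.8;0.26 0.057 0 0 0 0 0.8'
python3 look.py 4
```

```text
t: 5.55
tcp_pos: [513.1, 48.3, 7.8]
orientation: [[-0.976, -0.216, -0.007], [-0.216, 0.976, -0.001], [0.007, 0.0, -1.0]]
ft_force: [-15.5, -4.6, 30.0]
grip_width: 68.6
grip_force: 15.2
t: 6.3
tcp_pos: [552.5, 56.9, 8.1]
orientation: [[-0.976, -0.216, -0.006], [-0.216, 0.976, -0.001], [0.006, 0.001, -1.0]]
ft_force: [-14.7, -2.7, 29.4]
grip_width: 68.4
grip_force: 14.5
6.3 [552.54  56.88   8.12] fix [-38.12   1.26] w 68.43832943597991 [-14.71  -2.75  29.36] q [  5.88  24.34 -25.3   40.69  -0.01  -6.59]
yaw of tool y 102.46920564453532 [-0.01 -0.   -1.  ]
```

View pics/ab4.png

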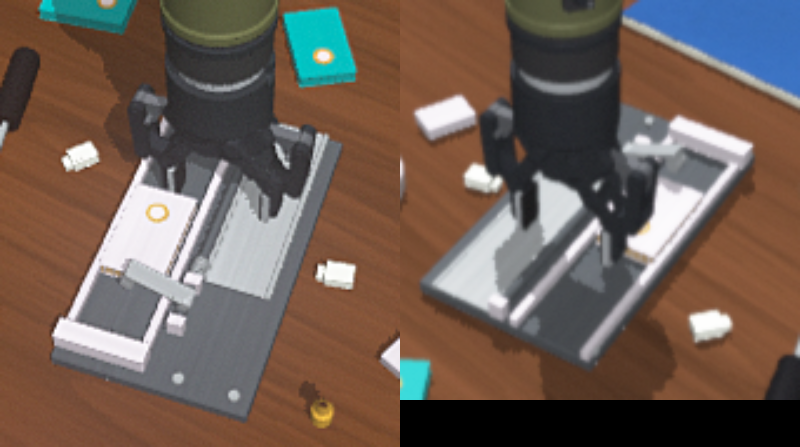

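The coupon has slid square to the nose at (125,270) in the left half and the plate is still flat. I continue with a little less press.

```bash
python3 -m creep '0.052 0.0115 0.005 0 0 0 0.8;0.104 0.023 0.005 0 0 0 0.8;0.156 0.0345 0.005 0 0 0 0.8;0.208 0.046 0.005 0 0 0 0.8;0.26 0.057 0.005 0 0 0 0.8;0.26 0.057 0.005 0 0 0 0.8'
python3 -m creep '0.02 0.0043 0 0 0 0 0.8;0.04 0.0086 0 0 0 0 0.8;0.04 0.0086 0 0 0 0 0.8'
python3 look.py 5
```

```text
t: 7.2
tcp_pos: [592.7, 65.6, 8.5]
orientation: [[-0.976, -0.216, -0.004], [-0.216, 0.976, -0.001], [0.004, 0.0, -1.0]]
ft_force: [-9.8, -1.8, 19.2]
grip_width: 68.4
grip_force: 9.6
t: 7.58
tcp_pos: [593.0, 65.8, 8.1]
orientation: [[-0.976, -0.217, -0.013], [-0.216, 0.976, -0.002], [0.014, 0.0, -1.0]]
ft_force: [-25.5, -5.4, 33.6]
grip_width: 68.4
grip_force: 16.8
7.575 [593.    65.76   8.1 ] fix [3.3  1.19] w 68.43956208589368 [-25.45  -5.36  33.56] q [  6.36  28.28 -18.77  43.73  -0.06  -6.14]
yaw of tool y 102.50386097133408 [-0.01 -0.   -1.  ]
```

View pics/ab5.png

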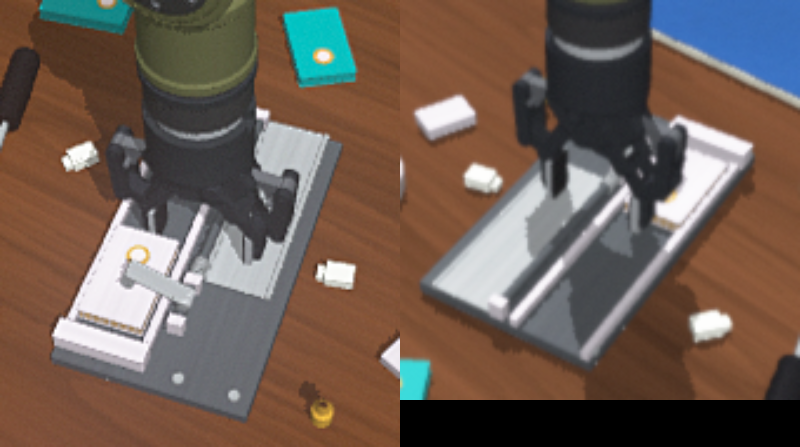

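Run:
```python
from h import *
import cv2
np.set_printoptions(precision=1,suppress=True)
f=np.load("fix.npz");R,t=f['R'],f['t'];fx=lambda p:R.T@(p[:2]-t)
c=lambda u,v,z:fx(ray("scene",230-.5+(u+.5)*170/400,130-.5+(v+.5)*190/447,z))
print("disc",c(137,254,24),"front",c(78,314,24),c(138,330,24),"stop top -y,+y rear edge",c(62,318,28),c(150,342,28),"disc ab4",c(157,212,24))
w=np.load("wrist5.npz")['p'];b=np.load("scene5.npz")['p'][170:290,245:365,::-1]
b=cv2.resize(b,(400,400),interpolation=cv2.INTER_CUBIC)
cv2.imwrite("pics/z5.png",np.hstack([b,cv2.resize(w[150:400,200:450,::-1],(400,400))]))
```

```text
disc [ 35.8 -41.2] front [ 98.3 -63. ] [ 96.8 -16.6] stop top -y,+y rear edge [107.1 -71.4] [105.1  -3.9] disc ab4 [ -5.5 -40.6]
```

View pics/z5.png

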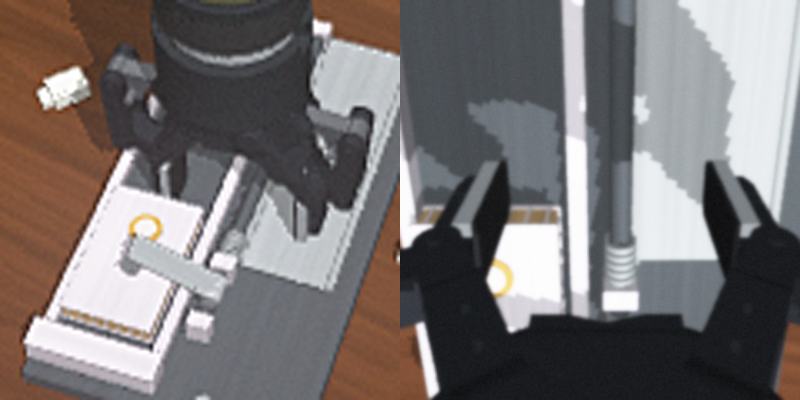

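The left crop shows the coupon under the raised nose, square, its front edge about 8 mm short of the stop. The press finger is sticking on the plate (33 N down), so I ease the press and continue.

```bash
python3 -m creep '0 0 0.004 0 0 0 0.8;0 0 0.008 0 0 0 0.8;0.01 0.002 0.01 0 0 0 0.8;0.01 0.002 0.01 0 0 0 0.8'
```

```text
t: 8.22
tcp_pos: [600.5, 67.0, 8.9]
orientation: [[-0.977, -0.215, -0.004], [-0.215, 0.977, -0.001], [0.004, -0.0, -1.0]]
ft_force: [-5.6, -0.8, 7.1]
grip_width: 68.2
grip_force: 3.8
```

```bash
python3 -m creep '0.01 0.002 -0.003 0 0 0 0.8;0.02 0.0043 -0.003 0 0 0 0.8;0.03 0.0065 -0.003 0 0 0 0.8;0.03 0.0065 -0.003 0 0 0 0.8'
python3 - <<'E'
from h import *
import cv2
p,d=manip.get_image("scene");np.savez("scene6.npz",p=p,d=d)
f=np.load("fix.npz");R,t=f['R'],f['t'];fx=lambda p:R.T@(p[:2]-t)
hsv=cv2.cvtColor(p,cv2.COLOR_RGB2HSV)
for k in("0","5","6"):
    h=cv2.cvtColor(np.load(f"scene{k}.npz")['p'],cv2.COLOR_RGB2HSV)
    m=cv2.inRange(h,(12,70,150),(30,255,255));m[:, :270]=0;m[:,325:]=0;m[:175]=0;m[270:]=0
    n,l,s,c=cv2.connectedComponentsWithStats(cv2.dilate(m,np.ones((3,3))))
    for i in range(1,n): print(k,s[i],fx(ray("scene",*c[i],24)))
b=p[170:290,245:365,::-1];cv2.imwrite("pics/z6.png",cv2.resize(b,(600,600),interpolation=cv2.INTER_CUBIC))
E
```

```text
t: 8.72
tcp_pos: [604.2, 67.8, 8.6]
orientation: [[-0.977, -0.215, -0.005], [-0.215, 0.977, -0.001], [0.005, -0.0, -1.0]]
ft_force: [-8.9, -0.8, 11.1]
grip_width: 68.7
grip_force: 5.7
0 [304 190  11  10  84] [-68.87892688 -38.78328553]
0 [286 215  27  10 115] [ -7.51823494 -36.63109836]
5 [283 233  12  10  84] [ 34.78916168 -40.62578828]
5 [269 264  19   7  70] [ 97.27299865 -35.35729692]
6 [280 238  12   9  61] [ 44.71961783 -43.65276382]
```

View pics/z6.png

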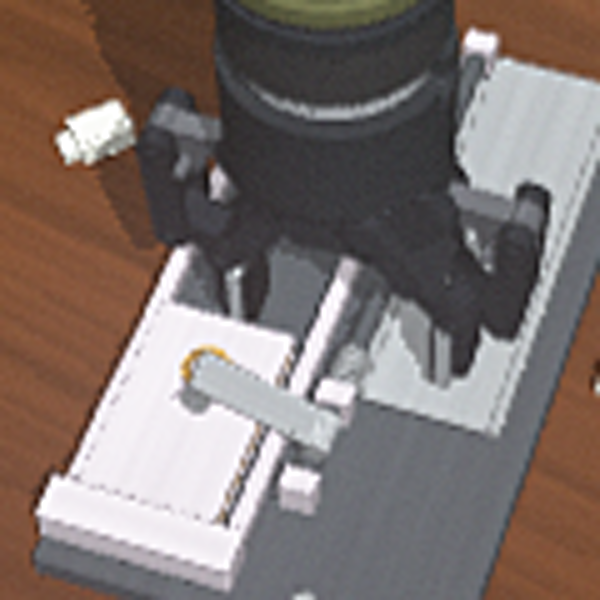

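The coupon's front edge now meets the stop block, at (45–230,500), or nearly so. I push a little more to confirm by force.

```bash
python3 -m creep '0.015 0.003 0 0 0 0 0.8;0.03 0.0065 0 0 0 0 0.8;0.03 0.0065 0 0 0 0 0.8'
python3 -m creep '0.02 0.0043 0.002 0 0 0 0.8;0.03 0.0065 0.002 0 0 0 0.8;0.03 0.0065 0.002 0 0 0 0.8'
```

```text
t: 9.15
tcp_pos: [604.9, 67.9, 8.5]
orientation: [[-0.977, -0.215, -0.011], [-0.215, 0.977, -0.003], [0.012, -0.0, -1.0]]
ft_force: [-19.2, -4.5, 22.6]
grip_width: 68.5
grip_force: 13.1
t: 9.52
tcp_pos: [604.9, 67.9, 8.4]
orientation: [[-0.976, -0.215, -0.019], [-0.215, 0.977, -0.005], [0.019, -0.0, -1.0]]
ft_force: [-29.5, -7.8, 34.1]
grip_width: 68.2
grip_force: 18.4
```

```bash
python3 -m creep '0 0 0.005 0 0 0 0.8;0 0 0.009 0 0 0 0.8;0 0 0.009 0 0 0 0.8'
```

```text
t: 9.9
tcp_pos: [605.1, 68.0, 8.5]
orientation: [[-0.977, -0.214, -0.019], [-0.214, 0.977, -0.004], [0.019, -0.0, -1.0]]
ft_force: [-27.2, -6.2, 21.9]
grip_width: 68.5
grip_force: 17.3
```

27 N sideways against 22 N down with no motion means the coupon is on the stop. I back off with the clip held, then lift.

```bash
python3 -m creep '-0.03 -0.0065 0 0 0 0 0.8;-0.06 -0.013 -0.003 0 0 0 0.8;-0.09 -0.0195 -0.005 0 0 0 0.8;-0.11 -0.024 -0.005 0 0 0 0.8;-0.11 -0.024 -0.005 0 0 0 0.8'
python3 - <<'E'
from h import *
import cv2
p,d=manip.get_image("scene")
b=p[170:290,245:365,::-1];cv2.imwrite("pics/z7.png",cv2.resize(b,(600,600),interpolation=cv2.INTER_CUBIC))
E
```

```text
t: 10.52
tcp_pos: [602.0, 67.0, 11.0]
orientation: [[-0.977, -0.215, 0.005], [-0.215, 0.977, 0.0], [-0.005, -0.001, -1.0]]
ft_force: [3.5, 0.2, 6.0]
grip_width: 68.4
grip_force: 3.2
```

```bash
python3 -m creep '0 0 0.02 0 0 0 0.8;0 0 0.04 0 0 0 0.8;0 0 0.06 0 0 0 0.8;0 0 0.09 0 0 0 0.8;0 0 0.15 0 0 0 0.8;0 0 0.3 0 0 0 0.8;0 0 0.6 0 0 0 0.8;0 0 0.9 0 0 0 0.8'
python3 -m creep '-0.3 0 0 0 0 0 0.8;-0.6 0 0 0 0 0 0.8;-0.6 0 0 0 0 0 0.8'
python3 - <<'E'
from h import *
import cv2
p,d=manip.get_image("scene");np.savez("scene8.npz",p=p,d=d)
b=p[170:290,245:365,::-1];cv2.imwrite("pics/z8.png",cv2.resize(b,(600,600),interpolation=cv2.INTER_CUBIC))
E
```

```text
t: 11.58
tcp_pos: [599.1, 66.8, 146.4]
orientation: [[-0.977, -0.215, -0.001], [-0.215, 0.977, -0.0], [0.001, -0.0, -1.0]]
ft_force: [0.1, 0.7, 0.5]
grip_width: 68.2
grip_force: 0.0
t: 11.95
tcp_pos: [505.9, 66.7, 145.1]
orientation: [[-0.976, -0.216, -0.002], [-0.216, 0.976, -0.0], [0.003, 0.0, -1.0]]
ft_force: [0.7, -0.0, 0.4]
grip_width: 68.4
grip_force: 0.0
```

View pics/z8.png

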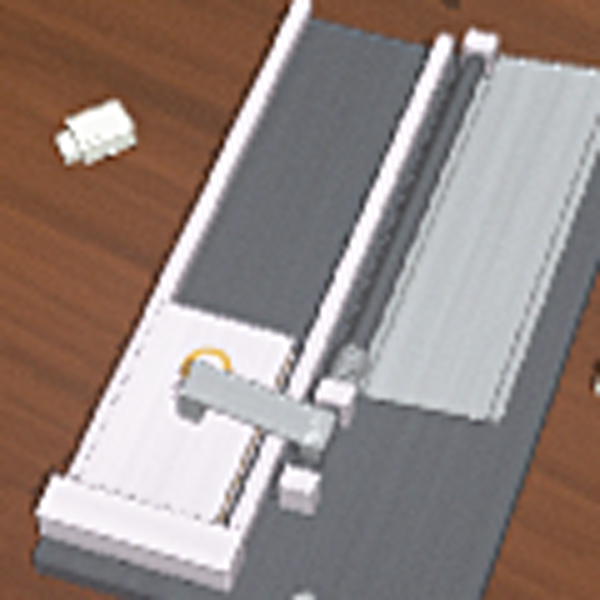

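The coupon lies flat against the stop, with its front edge along (75–220,490–520). The nose rests on it at (190,405), and the robot is clear, so I hand in.

```bash
python3 -c "
from station import manip
print(manip.hand_in())"
```

```text
the job is handed in; nothing more can be done
None
```

I pushed the coupon home against the end stop with the clip held down, then let the clip go so its nose clamps the coupon; the last picture shows it flat with the robot clear, and the job was handed in at about 12 s, but no verdict came back.

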